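# Lay out three stripped saws' parts in the sectioned tray

## Task

Finish laying out the parts of three stripped saws in the sectioned steel tray, one part to a section: the three box-shaped silencers flat on their undersides in the row of long sections, lengthwise, and the three finned cylinders standing upright, bore up, in the row of short sections; each row runs in order of size with the smallest at the tray's carry-handle end. The middle-sized silencer and cylinder are already in place in the middle sections and stay there. Put every part in the middle of its section with the silencers squared up to it, setting each down gently without dropping it or tipping it over. Leave the other things on the bench where they are.

Things in the scene. Friction and masses are not known exactly. Their poses are not given: they have to be found in the camera images.
- silencer_small: the small of three silencers: a plain dark steel box 64 long (its x) x 38 wide (its y) x 50 high, a black outlet spot and two bolt heads on top; origin at the centre of its underside, z up; graspable across its width
- silencer_medium: the medium of three silencers, already in its section: a plain dark steel box 78 long (its x) x 44 wide (its y) x 56 high, a black outlet spot and two bolt heads on top; origin at the centre of its underside, z up; graspable across its width
- silencer_large: the large of three silencers: a plain dark steel box 92 long (its x) x 50 wide (its y) x 62 high, a black outlet spot and two bolt heads on top; origin at the centre of its underside, z up; graspable across its width
- cylinder_small: the small of three engine cylinders: a round bare-aluminium barrel with cooling fins and a black bore mouth on top, diameter 44, height 56; origin at the centre of its underside, z up
- cylinder_medium: the medium of three engine cylinders, already in its section: a round bare-aluminium barrel with cooling fins and a black bore mouth on top, diameter 50, height 68; origin at the centre of its underside, z up
- cylinder_large: the large of three engine cylinders: a round bare-aluminium barrel with cooling fins and a black bore mouth on top, diameter 56, height 80; origin at the centre of its underside, z up
- tray: fixed bare steel tray, 184 (x) x 244 (y), walls and dividers 4 thick, tops 16 above the bench, floor 4 thick. Robot side (-x): row of three long sections, inside 104 (x) by 76 (y); behind them three short ones, inside 68 (x) by 76 (y); 80 apart along y. Dark U-shaped carry handle stands out 31 at the +y end. Origin: centre of underside
- long_small (a point): centre of the floor of the long section nearest the carry handle, 4 above the bench, axes as the tray; where the small silencer belongs
- long_medium (a point): centre of the floor of the long section in the middle, 4 above the bench, axes as the tray; where the medium silencer belongs
- long_large (a point): centre of the floor of the long section farthest from the handle, 4 above the bench, axes as the tray; where the large silencer belongs
- short_small (a point): centre of the floor of the short section nearest the carry handle, 4 above the bench, axes as the tray; where the small cylinder belongs
- short_medium (a point): centre of the floor of the short section in the middle, 4 above the bench, axes as the tray; where the medium cylinder belongs
- short_large (a point): centre of the floor of the short section farthest from the handle, 4 above the bench, axes as the tray; where the large cylinder belongs
- plug_socket: bystander: upright steel tube socket, diameter 24, height 70; origin under its centre
- hex_bolt: bystander: dark steel bolt standing on its head, head 27 across and 10 high, shank diameter 16, 70 high in all; origin under its centre
- oiler: bystander: small white pot with black cap, diameter 25, height 85; origin under its centre
- oil_bottle: bystander: white oil bottle, diameter 68, height 150; origin under its centre
- spray_can: bystander: grey spray can, diameter 60, height 160; origin under its centre
- hammer: bystander: hammer about 220 long lying along its x; origin near its middle, on the bench
- air_filter: bystander: round pleated paper air filter with black rubber ends, diameter 58, height 46; origin under its centre
- carburettor: bystander: small cast carburettor, block 44 x 40 x 46 high with a round stub sticking out 20 along its +x; origin under the block's centre
Things that resemble listed ones, but are neither listed nor needed, are in the scene too. Leave any purple or red look-alike of the cylinder_small alone.

How it is judged:
By the outcome, as a careful person would: the job done as asked, in the order asked, and still so for the second after the job is handed in, with the robot touching nothing.
It also fails if it takes over 72 s, if anything falls off the work surface, if the arm or the gripper's body presses on something with over 40 N, if the wrist force passes 120 N, or if a joint passes its speed limit or range.

## Robot

A 6-joint arm with a two-finger parallel gripper is mounted at the origin on the work surface. World frame = base frame: x ahead of the robot, y to its left, z up, the work surface at z = 0. Lengths are in m, angles in rad, forces in N, time in s.
With the tool pointing down it reaches from about 0.325 to 0.9 m from the base axis. Payload 6.1 kg.
Tool frame: the origin (TCP) lies at the very end of the fingers, on their centre line; the grasp point (between the pads) lies behind it (env.grip_depth is the z of the grasp point in the tool frame, in m); z points along the fingers, y is the line along which they close (so a half turn about z gives the same grasp; the last joint's range is limited). The gripper opens to 85 mm and grips with 20 to 120 N. Pads are 22 mm wide; open, the fingers measure 114 mm over their backs; the gripper's body (76 mm by 85 mm) begins 54 mm behind the grasp point. The pads swing forward as they close: fully open they stand 13 mm farther back than shut.
Start: joints at [-1.297, 0.22, 1.526, -0, 1.395, -0.126], TCP at [0.243, -0.576, 0.231] pointing down, gripper open.
Joint ranges: [-2.98, 2.98], [-0.91, 2.08], [0.09, 2.57], [-1.24, 4.39], [0.2, 2.65], [-2.68, 2.68]. Speed limits (rad/s): [2.57, 2.57, 3.01, 3.14, 3.14, 3.14].

## Interface

Orientations are given as a unit quaternion [w, x, y, z].
In Python, from plant import env gives the robot as it stands.
- The arm moves only by the tool apply_moves, never from a script. Its argument "targets" is a list that holds one entry, the list of rows, each a list of 5 numbers: the shift along the tool's x, y, z in mm, then the turn about the tool's z in rad, then the closure, from -1 (fully open) to 1 (shut). A call has 1 to 20 rows; each row is the pose to reach, as a shift and turn from the pose commanded when the call began, along the tool's axes at that moment; what a row does not reach only later rows make up. A row lasts 1/10 s, in which the tool goes at most 50 mm and 8.59 degrees, less where a joint would pass 70% of its speed; a pose out of reach is approached as far as the arm can. A call with a gripper value outside its range is refused whole. The fingers move at their own pace and stop on an object; the grip force is fixed at half the most. Time passes only in rows, so rows that repeat a pose let the fingers close. It gives the time, the measured TCP pose, the force, the opening and the grip force at its end, in the units of the state.
- env.sense(): the state, without advancing time (a new reading comes with each control period).
- env.read_camera(name): name is "scene" or "top" or "wrist"; returns a dict with "color" (400x640x3 uint8, red, green, blue), "range_z" (400x640 float32, m along the optical axis (not along the pixel's ray), 0 where there is no reading), "fx", "fy", "cx", "cy" (pixels), "world_to_cam" (4x4, takes a point from world to camera coordinates). Camera axes: x right, y down, z forward; pixel columns grow to the right and rows downward; lengths in m; the calibration is good to about 2 mm. The wrist camera is an equidistant fisheye: a pixel r from the principal point sees the ray r / f radians off the axis. A picture is of the moment at which its call begins.
- env.finish_job(): hands the job in; it is judged then, once.
The state is a dict: "time_s": time; "qpos": joint angles; "qvel": joint speeds; "joint_torque": joint torques, N m; "position": TCP position; "ee_rot": TCP orientation; "ft_force": force on the tool from outside, world axes, zero at the start; "torque": the same for the moment, N m; "gripper_width": finger opening in m; "finger_force": force on a finger pad.
Only numpy, scipy, OpenCV 4.12 (cv2) and the standard library are available. Lean on these libraries where they do the work, as an engineer would, in place of code of your own. Each camera call takes 0.05 s, during which the arm holds its last target. There are 200 camera calls.

## Working session

There is one attempt and no reset: what is moved stays moved. The work goes in short steps, Python scripts to look and compute and a tool call to move; the robot and the scene stay as the last step left them, time stands still between calls to the robot, and variables do not carry over. Pictures are saved under pics/ and viewed, at most 10 in all, crops included, and the job is handed in when it is done.

Besides the shell and the picture viewer there is one more tool, called as name(argument=value, ...), one argument or row to a line, values as JSON. apply_moves: Moves the arm, as the interface text tells. Its arguments: {"type":"object","properties":{"targets":{"type":"array","items":{"type":"array","items":{"type":"array","items":{"type":"number"}}}}},"required":["targets"]}

```bash
ls; mkdir -p pics
python3 - <<'E'
from plant import env
import cv2,numpy as np
s=env.sense();print(s, env.grip_depth)
for n in("top","scene"):
    c=env.read_camera(n);np.savez(f"{n}0.npz",**c)
    cv2.imwrite(f"pics/{n}0.png",c["color"][:,:,::-1]);print(n,c["fx"],c["fy"],c["cx"],c["cy"],c["world_to_cam"].round(4).tolist(),(c["range_z"]>0).mean())
E
```

```text
pics
{'time_s': 0.0, 'qpos': array([-1.29709489e+00,  2.21242665e-01,  1.52762900e+00,  6.66990634e-06,
        1.39471357e+00, -1.26102237e-01]), 'qvel': array([ 0.00112972,  0.00103541, -0.00207216,  0.00041871,  0.0005366 ,
       -0.00082047]), 'joint_torque': array([-4.10447262e-05, -4.96896672e+01, -3.89397061e+01, -3.43189358e-04,
        1.10714638e-02, -2.16521244e-05]), 'position': array([ 0.24310211, -0.5751117 ,  0.23017954]), 'ee_rot': array([-9.93821024e-04,  9.80085706e-01,  1.98572448e-01, -7.01852734e-05]), 'ft_force': array([ 0.13398236,  0.12980704, -0.28067279]), 'torque': array([-0.01293243, -0.05594257, -0.01567565]), 'finger_force': 0.0, 'gripper_width': 0.08560739690306327} -0.0187
top 408.88053137848203 408.88053137848203 324.3546796676693 200.0356389995283 [[0.0095, -0.9998, -0.0171, -0.0342], [-0.9984, -0.0085, -0.0552, 0.5667], [0.0551, 0.0176, -0.9983, 1.479], [0.0, 0.0, 0.0, 1.0]] 0.9961328125
scene 455.917528708677 455.917528708677 313.3896508622884 207.43006561541353 [[-0.3913, 0.9202, -0.0105, 0.2549], [0.6788, 0.2809, -0.6784, -0.3501], [-0.6214, -0.2725, -0.7346, 1.5897], [0.0, 0.0, 0.0, 1.0]] 0.99616796875
```

View pics/top0.png

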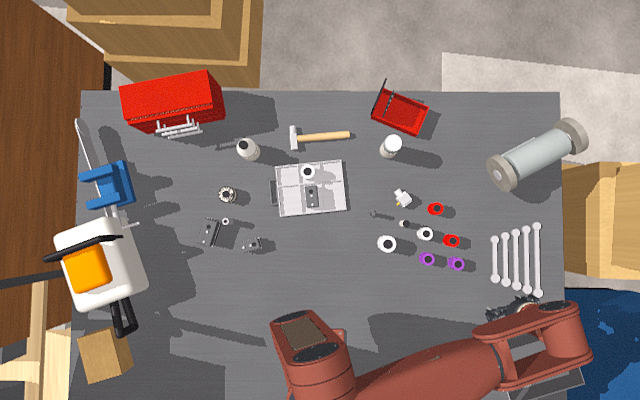

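View pics/scene0.png

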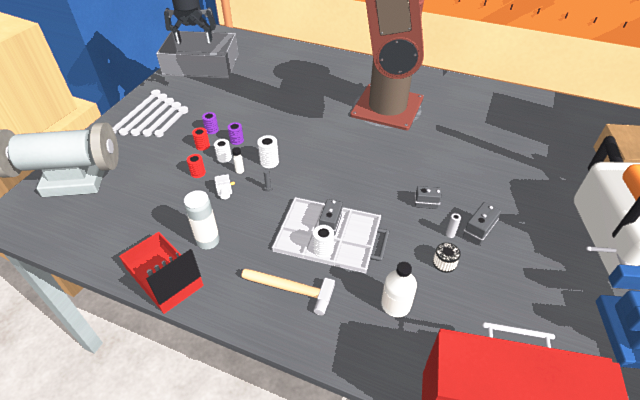

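The top view shows the tray at about (311,188) with its handle on the left (+y). The large silencer is at (210,232) with the socket beside it at (225,222), and the small silencer is at (251,244). The large cylinder is at (387,243) and the small white one at (425,233), among red and purple look-alikes, with the oiler at (405,224) and the bolt at (377,215). The scene view agrees.

```bash
cat > h.py <<'E'
import numpy as np,cv2
def cloud(c):
    v,u=np.mgrid[:400,:640];z=c["range_z"].astype(float)
    P=np.stack([(u-c["cx"])/c["fx"]*z,(v-c["cy"])/c["fy"]*z,z],-1)
    W=np.linalg.inv(c["world_to_cam"]);return P@W[:3,:3].T+W[:3,3]
def rect(p):
    (cx,cy),(a,b),t=cv2.minAreaRect((p*1000).astype(np.float32))
    if a<b:a,b,t=b,a,t+90
    return np.round([cx,cy,a,b,(t+90)%180-90],1)
def plane(c,u,v,h):
    W=np.linalg.inv(c["world_to_cam"]);d=W[:3,:3]@[(u-c["cx"])/c["fx"],(v-c["cy"])/c["fy"],1]
    return W[:3,3]+d*(h-W[2,3])/d[2]
E
python3 - <<'E'
from h import *
ims=[]
for n in("top","scene"):
    c=np.load(n+"0.npz");P=cloud(c);z=P[...,2]
    m=(z>.012)&(z<.2)&(P[...,0]>.25)&(P[...,0]<.75)&(abs(P[...,1])<.42)
    k,l,st,ce=cv2.connectedComponentsWithStats(m.astype(np.uint8))
    print(n,"bench z",np.median(z[(P[...,0]>.3)&(P[...,0]<.7)&(abs(P[...,1])<.4)]))
    for i in range(1,k):
        if st[i,4]<25: continue
        q=P[l==i];h=np.percentile(q[:,2],90);t=q[q[:,2]>h-.012]
        print(ce[i].round(),st[i,4],"h%.0f"%(h*1000),"all",rect(q[:,:2]),"top",rect(t[:,:2]),"tm",(t.mean(0)*1000).round(),c["color"][l==i].mean(0).round())
c=np.load("top0.npz")["color"]
a=cv2.resize(c[180:270,190:350],None,fx=5,fy=5,interpolation=2)[:,:,::-1];cv2.imwrite("pics/c1.png",a[:,:800])
E
```

```text
top bench z 0.0008641882691162728
[248. 151.] 306 h149 all [729.7 244.1  66.   40.2 -89.8] top [739.4 245.6  31.3  20.1  88.7] tm [740. 245. 149.] [168. 162. 157.]
[390. 150.] 246 h161 all [ 735.  -257.3   57.7   29.6  -89.5] top [ 735.9 -257.7   52.3   27.6  -89.1] tm [ 738. -258.  159.] [199. 196. 192.]
[338. 164.] 25 h21 all [700.6 -80.   59.1  28.3  48.6] top [700.6 -80.   59.1  28.3  48.6] tm [701. -77.  16.] [212. 207. 209.]
[308. 171.] 200 h75 all [682.8  24.1  89.   56.3 -30.7] top [664.4  30.5  46.8  46.4   0.7] tm [664.  31.  72.] [193. 191. 192.]
[282. 190.] 160 h20 all [614.4 118.8 159.  115.  -50.6] top [614.4 118.8 159.  115.  -50.6] tm [604. 128.  16.] [179. 175. 177.]
[340. 184.] 39 h20 all [623.4 -92.6  78.1  47.3  41.3] top [623.4 -92.6  78.1  47.3  41.3] tm [626. -87.  16.] [224. 218. 220.]
[227. 195.] 229 h49 all [583.3 323.8  56.4  56.   45.2] top [583.6 324.1  56.   55.6 -45.4] tm [583. 324.  46.] [153. 147. 142.]
[312. 197.] 286 h63 all [576.9  16.3  78.6  45.1   6.6] top [577.2  16.7  77.6  44.    6.3] tm [577.  17.  59.] [133. 131. 133.]
[322. 201.] 34 h20 al
[... 3113 characters left out ...]
.6  98.1  50.4 -17.3] tm [454. 386.  61.] [116. 116. 121.]
[453. 224.] 199 h71 all [488.4 320.7  25.3  23.3  13.4] top [488.3 320.4  24.9  22.9  13.4] tm [490. 320.  68.] [193. 190. 194.]
[447. 255.] 555 h47 all [585.1 326.   57.7  57.5  25.7] top [585.1 326.   57.7  57.4  25.7] tm [587. 326.  45.] [146. 142. 139.]
[405. 266.] 93 h151 all [740.4 247.3  30.7  18.3  89.5] top [740.4 247.3  30.7  18.3  89.5] tm [742. 248. 149.] [56. 55. 58.]
[391. 274.] 43 h117 all [741.  222.1  22.2  17.9  15.2] top [742.7 225.6  18.4  10.4  22.6] tm [744. 227. 113.] [176. 173. 169.]
[412. 280.] 61 h119 all [736.9 271.6  26.2  19.5  -5.1] top [740.9 266.6  17.1  10.   -7. ] tm [743. 266. 115.] [252. 252. 252.]
```

View pics/c1.png

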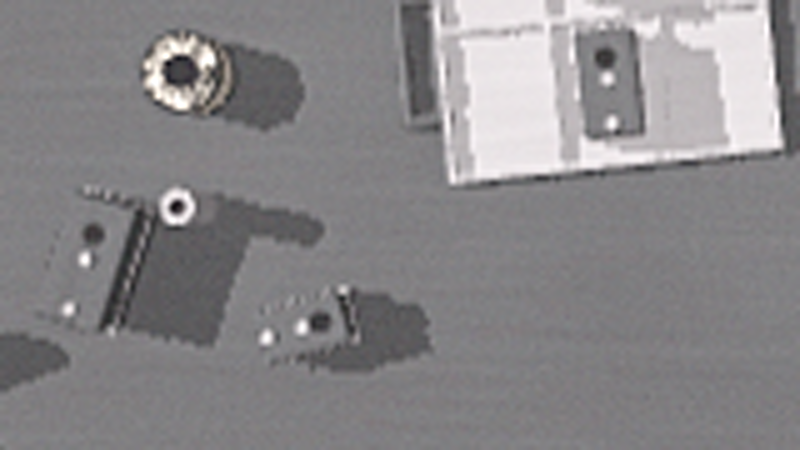

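The crop shows the large silencer at about (90,270) with the socket at (177,207) just off its right end, and the small silencer at about (310,330). The tray is skewed slightly. Next I measure the tray and its sections.

Run:
```python
from h import *
for n in("top","scene"):
    c=np.load(n+"0.npz");P=cloud(c);z=P[...,2];col=c["color"].astype(int)
    # bright steel mask near the tray; outer hull of wall tops on z=16 mm
    g=(P[...,0]>.48)&(P[...,0]<.74)&(P[...,1]>-.15)&(P[...,1]<.2)
    m=g&(z>.013)&(z<.03)
    k,l,st,ce=cv2.connectedComponentsWithStats(cv2.dilate((g&(z>.002)&(z<.03)&(col.min(-1)>140)).astype(np.uint8),np.ones((1,1))))
    i=1+np.argmax(st[1:,4]);v,u=np.nonzero(l==i)
    w=np.array([plane(c,a,b,.016)[:2] for a,b in zip(u,v)])
    r=rect(w);print(n,"colour",st[i,4],r)
    print("   depth hull",rect(P[m][:,:2]))
    H=cv2.convexHull((w*1000).astype(np.float32));print(cv2.approxPolyDP(H,12,True)[:,0].round().tolist())
    rd=(P[...,1]<-.42)&(P[...,1]>-.56)&(z>.03)&(z<.1)&(P[...,0]>.35)&(P[...,0]<.6)
    k,l,st,ce=cv2.connectedComponentsWithStats(rd.astype(np.uint8))
    for i in range(1,k):
        if st[i,4]>20: print("near",st[i,4],(P[l==i].mean(0)*1000).round(),rect(P[l==i][:,:2]))
```

```text
top colour 2190 [612.1  24.2 247.8 187.8 -83.5]
   depth hull [608.9  37.9 273.9 184.  -83.5]
[[715.0, -89.0], [687.0, 157.0], [507.0, 132.0], [535.0, -108.0]]
near 84 [ 538. -432.   56.] [ 538.4 -433.3   39.3   25.9    2.2]
near 145 [ 425. -481.   54.] [ 424.1 -483.    42.6   42.4  -89.5]
near 55 [ 357. -496.   53.] [ 357.9 -498.    38.8   14.9  -88.7]
scene colour 4039 [615.4  24.7 246.6 199.2 -83.7]
   depth hull [610.   39.1 275.  188.8 -83.8]
[[718.0, -85.0], [697.0, 155.0], [507.0, 133.0], [532.0, -104.0]]
near 96 [ 358. -493.   47.] [ 359.  -496.2   42.6   16.7  -88.3]
near 192 [ 431. -476.   50.] [ 425.4 -480.9   47.1   44.2   60.3]
near 109 [ 544. -431.   52.] [ 5.381e+02 -4.352e+02  4.840e+01  2.840e+01  3.000e-01]
```

```bash
cat > go.py <<'E'
import sys,numpy as np
from plant import env
from scipy.spatial.transform import Rotation as R
def st():
    s=env.sense();w,x,y,z=s["ee_rot"];r=R.from_quat([x,y,z,w]);X=r.as_matrix()[:,0]
    return s,r,np.degrees(np.arctan2(X[1],X[0]))
s,r,yaw=st();p=s["position"]*1000
print("at",p.round(1),"yaw",yaw.round(1),"t",round(s["time_s"],1),"w",round(s["gripper_width"]*1000,1),"F",s["ft_force"].round(1),"q",s["qpos"].round(2))
a=list(map(float,sys.argv[1:]))
for i in range(0,len(a),4):
    t=np.array(a[i:i+4]);d=r.inv().apply(t[:3]-p);dy=(yaw-t[3]+180)%360-180
    print(t,"->",d.round(1),"turn",np.radians(dy).round(3))
E
python3 go.py 449 -388.7 120 6.4 449 -388.7 22 6.4
```

```text
at [ 243.1 -575.2  230.3] yaw 22.9 t 0.1 w 85.7 F [-0.1  0.2  0.8] q [-1.3   0.22  1.53 -0.    1.39 -0.13]
[ 449.  -388.7  120.     6.4] -> [262.2 -91.5 110.5] turn 0.288
[ 449.  -388.7   22.     6.4] -> [262.2 -91.3 208.5] turn 0.288
```

apply_moves(
  targets=[
    [[40,-14,0,0.05,-0.6],[80,-28,20,0.1,-0.6],[120,-42,40,0.15,-0.6],[160,-56,60,0.2,-0.6],[200,-70,80,0.25,-0.6],[235,-82,100,0.288,-0.6],[255,-89,110,0.288,-0.6],[262,-91.5,110,0.288,-0.6],[262,-91.5,110,0.288,-0.6],[262,-91.5,110,0.288,-0.6],[262,-91.5,110,0.288,-0.6]],
  ],
)

```text
time_s: 1.2
position: [0.4485, -0.391, 0.1224]
ee_rot: [0.001, 0.998, 0.055, 0.0]
ft_force: [0.8, 0.3, 0.0]
gripper_width: 0.0685
finger_force: 0.0
```

```bash
python3 go.py 449 -388.7 22 6.4
python3 - <<'E'
from plant import env
import cv2,numpy as np
c=env.read_camera("wrist");np.savez("w1.npz",**c);cv2.imwrite("pics/w1.png",c["color"][:,:,::-1])
print(c["fx"],c["cx"],c["cy"],c["world_to_cam"].round(3).tolist())
E
```

```text
at [ 448.5 -391.   122.4] yaw 6.3 t 1.2 w 68.5 F [0.8 0.3 0. ] q [-0.85  0.25  1.71 -0.    1.18  0.61]
[ 449.  -388.7   22.     6.4] -> [  0.7  -2.4 100.3] turn -0.001
309.70691628693146 319.7910588935477 194.24365747354713 [[0.109, -0.994, 0.002, -0.437], [-0.955, -0.104, 0.278, 0.382], [-0.276, -0.033, -0.961, 0.387], [0.0, 0.0, 0.0, 1.0]]
```

View pics/w1.png

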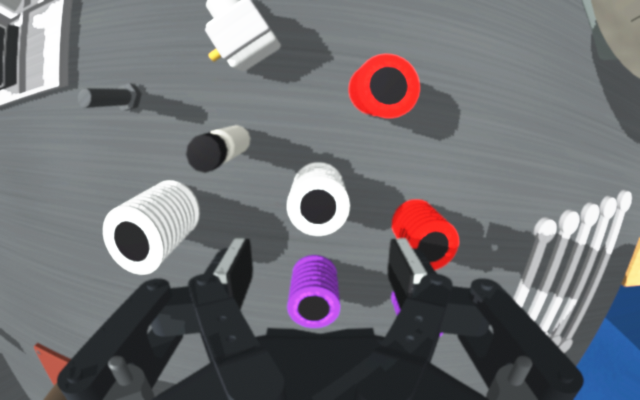

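The wrist view shows the white small cylinder centred between the fingers, bore at (318,207), with the red one at (433,245) clear of the right finger. I'll refine positions from the bore rays.

```bash
cat >> h.py <<'E'
def wray(c,u,v,h):
    x,y=(u-c["cx"])/c["fx"],(v-c["cy"])/c["fy"];r=np.hypot(x,y);k=np.sin(r)/r if r else 1
    W=np.linalg.inv(c["world_to_cam"]);d=W[:3,:3]@[x*k,y*k,np.cos(r)]
    return (W[:3,3]+d*(h-W[2,3])/d[2])*1000
E
python3 - <<'E'
from h import *
c=np.load("w1.npz");m=(c["color"].max(-1)<60).astype(np.uint8)
k,l,st,ce=cv2.connectedComponentsWithStats(m)
for (u,v),h in(((318,207),.056),((131,241),.08)):
    i=l[v,u];print(st[i],ce[i],wray(c,*ce[i],h).round(1))
E
```

```text
[302 191  33  32 836] [317.80980861 206.34210526] [ 450.2 -388.8   56. ]
[115 223  33  37 897] [131.212932   241.04236343] [ 413.7 -249.3   80. ]
```

apply_moves(
  targets=[
    [[1.5,-2.4,30,0,-0.6],[1.5,-2.4,60,0,-0.6],[1.5,-2.4,85,0,-0.6],[1.5,-2.4,100,0,-0.6],[1.5,-2.4,100,0,-0.6],[1.5,-2.4,100,0,-0.6],[1.5,-2.4,100,0,1],[1.5,-2.4,100,0,1],[1.5,-2.4,100,0,1],[1.5,-2.4,100,0,1],[1.5,-2.4,100,0,1],[1.5,-2.4,100,0,1],[1.5,-2.4,100,0,1],[1.5,-2.4,100,0,1]],
  ],
)

```text
time_s: 2.65
position: [0.4514, -0.3884, 0.0235]
ee_rot: [0.002, 0.998, 0.056, 0.001]
ft_force: [-1.5, -0.7, 7.0]
gripper_width: 0.0427
finger_force: 61.2
```

```bash
python3 go.py 449.7 -388.8 170 6.4 656.3 109 170 6.4
```

```text
at [ 451.4 -388.4   23.5] yaw 6.4 t 2.6 w 42.7 F [-1.5 -0.7  7. ] q [-0.84  0.38  1.75 -0.    1.01  0.62]
[ 449.7 -388.8  170.     6.4] -> [  -1.4    0.7 -146.5] turn 0.0
[656.3 109.  170.    6.4] -> [ 259.5 -470.8 -147.5] turn 0.0
```

apply_moves(
  targets=[
    [[0,0,-15,0,1],[0,0,-40,0,1],[0,0,-70,0,1],[10,-19,-100,0,1],[26,-47,-115,0,1],[46,-84,-120,0,1],[66,-120,-120,0,1],[86,-157,-120,0,1],[106,-193,-120,0,1],[126,-229,-120,0,1],[146,-265,-120,0,1],[166,-301,-120,0,1],[186,-337,-120,0,1],[206,-374,-120,0,1],[226,-410,-120,0,1],[243,-441,-120,0,1],[254,-461,-120,0,1],[259.5,-470.8,-120,0,1],[259.5,-470.8,-120,0,1],[259.5,-470.8,-120,0,1]],
  ],
)

```text
time_s: 4.65
position: [0.6551, 0.1091, 0.1413]
ee_rot: [0.0, 0.998, 0.056, -0.0]
ft_force: [-0.0, 0.0, -2.3]
gripper_width: 0.0427
finger_force: 61.3
```

```bash
python3 go.py 656.3 109 40 6.4;  python3 - <<'E'
from plant import env
import cv2,numpy as np
c=env.read_camera("wrist");np.savez("w2.npz",**c);cv2.imwrite("pics/w2.png",c["color"][:,:,::-1])
E
```

```text
at [655.1 109.1 141.3] yaw 6.4 t 4.7 w 42.7 F [-0.   0.  -2.3] q [ 0.05  0.38  1.5  -0.    1.26  1.51]
[656.3 109.   40.    6.4] -> [1.300e+00 1.000e-01 1.013e+02] turn -0.0
```

View pics/w2.png

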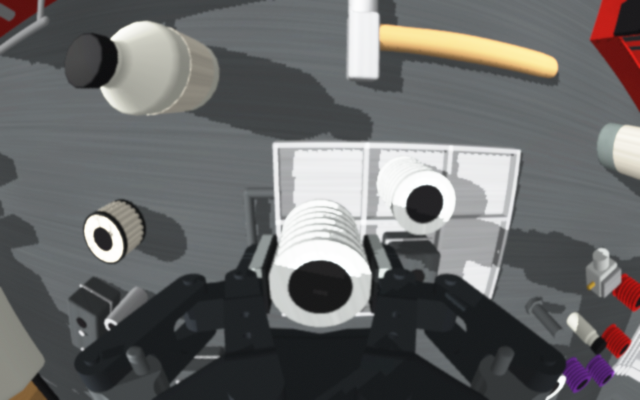

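The small cylinder is held upright, bore at (320,287). The tray's far corners show at (274,143) and (520,150), and the medium cylinder's bore at (424,203). I use this to check the tray pose.

Run:
```python
from h import *
c=np.load("w2.npz")
t=np.radians(6.4);T=lambda x,y:np.array([611.5+x*np.cos(t)-y*np.sin(t),23.5+x*np.sin(t)+y*np.cos(t)])
for n,uv,h,e in(("farL",(273,143),.016,T(92,122)),("farR",(520,150),.016,T(92,-122)),("medcyl",(424,203.5),.072,T(54,0)),("held",(320,287),.1413-.0235+.056,(0,0))):
    print(n,wray(c,*uv,h).round(1),"expected",np.round(e,1))
```

```text
farL [690.9 155.1  16. ] expected [689.3 155. ]
farR [718.  -88.6  16. ] expected [716.5 -87.5]
medcyl [666.5  31.9  72. ] expected [665.2  29.5]
held [653.5 109.6 173.8] expected [0 0]
```

apply_moves(
  targets=[
    [[3.2,0.3,15,0,1],[3.2,0.3,40,0,1],[3.2,0.3,65,0,1],[3.2,0.3,85,0,1],[3.2,0.3,98,0,1],[3.2,0.3,105,0,1],[3.2,0.3,109,0,1],[3.2,0.3,111,0,1],[3.2,0.3,112,0,1],[3.2,0.3,112,0,1],[3.2,0.3,112,0,1]],
  ],
)

```text
time_s: 5.8
position: [0.6593, 0.1101, 0.0301]
ee_rot: [0.0, 0.998, 0.056, 0.001]
ft_force: [-0.2, -0.7, -1.7]
gripper_width: 0.0425
finger_force: 61.3
```

apply_moves(
  targets=[
    [[-0.8,1,0.7,0,1],[-0.8,1,1.4,0,1],[-0.8,1,2,0,1],[-0.8,1,2.4,0,1],[-0.8,1,2.8,0,1],[-0.8,1,2.8,0,1]],
  ],
)

```text
time_s: 6.4
position: [0.6582, 0.1089, 0.0276]
ee_rot: [0.0, 0.998, 0.056, -0.0]
ft_force: [-4.5, -1.0, 6.0]
gripper_width: 0.0423
finger_force: 61.9
```

apply_moves(
  targets=[
    [[0,0,0,0,-0.1],[0,0,0,0,-0.25],[0,0,0,0,-0.25],[0,0,0,0,-0.25],[0,0,-10,0,-0.25],[0,0,-35,0,-0.25],[0,0,-70,0,-0.25],[0,0,-110,0,-0.25],[0,0,-130,0,-0.25],[0,0,-130,0,-0.4],[0,0,-130,0,-0.6]],
  ],
)

```text
time_s: 7.5
position: [0.6583, 0.1089, 0.1572]
ee_rot: [-0.0, 0.998, 0.056, 0.001]
ft_force: [0.4, 0.6, -0.9]
gripper_width: 0.0679
finger_force: 0.0
```

```bash
python3 go.py 413.2 -249.7 160 6.4 413.2 -249.7 30 6.4
python3 - <<'E'
from h import *
from plant import env
c=env.read_camera("wrist");m=(c["color"].max(-1)<60).astype(np.uint8)
k,l,st,ce=cv2.connectedComponentsWithStats(m)
for i in range(1,k):
    if 300<st[i,4]<2000 and st[i,2]<60 and ce[i][1]<330: print(st[i],ce[i].round(1),wray(c,*ce[i],.060).round(1),wray(c,*ce[i],.072).round(1))
E
```

```text
at [658.3 108.9 157.2] yaw 6.4 t 7.5 w 67.9 F [ 0.4  0.6 -0.9] q [0.05 0.38 1.48 0.   1.29 1.5 ]
[ 413.2 -249.7  160.     6.4] -> [-283.6  329.    -3.1] turn 0.0
[ 413.2 -249.7   30.     6.4] -> [-283.8  329.   126.9] turn 0.0
[ 605    0   35   44 1290] [624.3  22.1] [ 908.8 -221.8   60. ] [ 899.9 -205.    72. ]
[ 92  42  40  52 847] [117.6  70. ] [754.9 301.5  60. ] [753.7 292.4  72. ]
[306 184  29  29 655] [319.9 198. ] [657.2 109.4  60. ] [660.8 109.8  72. ]
[401 185  33  33 838] [417.2 201.2] [663.4  27.1  60. ] [666.7  31.6  72. ]
```

The small cylinder stands at (657,109), on target. Next, the large cylinder.

apply_moves(
  targets=[
    [[-15,17,0,0,-0.78],[-44,51,0,0,-0.78],[-73,85,0,0,-0.78],[-102,118,0,0,-0.78],[-131,152,0,0,-0.78],[-160,186,0,0,-0.78],[-189,219,0,0,-0.78],[-218,253,0,0,-0.78],[-247,287,0,0,-0.78],[-270,313,0,0,-0.78],[-283.7,329,0,0,-0.78],[-283.7,329,0,0,-0.78],[-283.7,329,30,0,-0.78],[-283.7,329,60,0,-0.78],[-283.7,329,90,0,-0.78],[-283.7,329,115,0,-0.78],[-283.7,329,127,0,-0.78],[-283.7,329,127,0,-0.78],[-283.7,329,127,0,-0.78]],
  ],
)

```text
time_s: 9.45
position: [0.4133, -0.2495, 0.0298]
ee_rot: [-0.0, 0.998, 0.056, -0.0]
ft_force: [-0.1, -0.1, 0.8]
gripper_width: 0.0758
finger_force: 0.0
```

apply_moves(
  targets=[
    [[0,0,0,0,1],[0,0,0,0,1],[0,0,0,0,1],[0,0,0,0,1],[0,0,0,0,1],[0,0,0,0,1],[0,0,0,0,1],[0,0,0,0,1]],
  ],
)

```text
time_s: 10.25
position: [0.4141, -0.2508, 0.0313]
ee_rot: [0.001, 0.998, 0.056, 0.001]
ft_force: [0.3, -0.1, 6.4]
gripper_width: 0.0549
finger_force: 63.1
```

```bash
python3 go.py 413.2 -249.7 150 6.4 674.9 -50.2 150 6.4
```

```text
at [ 414.1 -250.8   31.3] yaw 6.4 t 10.2 w 54.9 F [ 0.3 -0.1  6.4] q [-0.71  0.13  2.04  0.    0.96  0.75]
[ 413.2 -249.7  150.     6.4] -> [  -0.5   -0.9 -118.7] turn -0.0
[674.9 -50.2 150.    6.4] -> [ 281.8 -170.  -118.5] turn -0.0
```

apply_moves(
  targets=[
    [[0,0,-15,0,1],[0,0,-40,0,1],[0,0,-70,0,1],[10,-6,-100,0,1],[35,-21,-115,0,1],[65,-39,-118,0,1],[95,-57,-118,0,1],[125,-75,-118,0,1],[155,-94,-118,0,1],[185,-112,-118,0,1],[215,-130,-118,0,1],[245,-148,-118,0,1],[266,-160,-118,0,1],[278,-168,-118,0,1],[281.8,-170,-118,0,1],[281.8,-170,-118,0,1],[281.8,-170,-118,0,1],[281.8,-170,-118,0,1]],
  ],
)

```text
time_s: 12.05
position: [0.6732, -0.0501, 0.1474]
ee_rot: [0.0, 0.998, 0.055, -0.0]
ft_force: [-0.4, 0.0, -4.5]
gripper_width: 0.0546
finger_force: 64.8
```

```bash
python3 go.py 674.9 -50.2 40 6.4;  python3 - <<'E'
from h import *
from plant import env
c=env.read_camera("wrist");m=(c["color"].max(-1)<50).astype(np.uint8)
k,l,st,ce=cv2.connectedComponentsWithStats(m);h=env.sense()["position"][2]-.0313+.08
for i in range(1,k):
    if 300<st[i,4]<4000 and st[i,2]<90 and 220<ce[i][0]<400: print(st[i],ce[i].round(1),wray(c,*ce[i],h).round(1),wray(c,*ce[i],.072).round(1))
E
```

```text
at [673.2 -50.1 147.4] yaw 6.4 t 12.1 w 54.6 F [-0.4  0.  -4.5] q [-0.19  0.4   1.46 -0.    1.28  1.27]
[674.9 -50.2  40.    6.4] -> [  1.8   0.3 107.4] turn -0.001
```

apply_moves(
  targets=[
    [[2.5,0.3,15,0,1],[2.5,0.3,40,0,1],[2.5,0.3,65,0,1],[2.5,0.3,85,0,1],[2.5,0.3,98,0,1],[2.5,0.3,104,0,1],[2.5,0.3,107,0,1],[2.5,0.3,109,0,1],[2.5,0.3,109,0,1],[2.5,0.3,109,0,1]],
  ],
)

```text
time_s: 13.1
position: [0.6772, -0.0495, 0.0396]
ee_rot: [0.0, 0.998, 0.056, 0.001]
ft_force: [0.8, -0.0, -5.2]
gripper_width: 0.0549
finger_force: 64.7
```

apply_moves(
  targets=[
    [[-1.2,0.5,1,0,1],[-1.2,0.5,2,0,1],[-1.2,0.5,2.8,0,1],[-1.2,0.5,3.4,0,1],[-1.2,0.5,3.8,0,1],[-1.2,0.5,3.8,0,1]],
  ],
)

```text
time_s: 13.7
position: [0.6754, -0.05, 0.0354]
ee_rot: [0.0, 0.998, 0.056, -0.0]
ft_force: [-3.8, -0.1, 3.2]
gripper_width: 0.055
finger_force: 64.8
```

apply_moves(
  targets=[
    [[0,0,0.3,0,1],[0,0,0.3,0,-0.4],[0,0,0.3,0,-0.55],[0,0,0.3,0,-0.55],[0,0,0.3,0,-0.55],[0,0,-10,0,-0.55],[0,0,-35,0,-0.55],[0,0,-70,0,-0.55],[0,0,-110,0,-0.55],[0,0,-130,0,-0.55],[0,0,-130,0,-0.55],[0,0,-130,0,-0.55]],
  ],
)

```text
time_s: 14.9
position: [0.6755, -0.05, 0.1653]
ee_rot: [0.0, 0.998, 0.056, 0.001]
ft_force: [0.4, 0.1, 0.1]
gripper_width: 0.066
finger_force: 0.0
```

```bash
python3 go.py 402.5 234 165 106.5 402.5 234 22 106.5
python3 - <<'E'
from h import *
from plant import env
c=env.read_camera("wrist");m=(c["color"].max(-1)<60).astype(np.uint8)
k,l,st,ce=cv2.connectedComponentsWithStats(m)
for i in range(1,k):
    if 300<st[i,4]<2000 and st[i,2]<60 and ce[i][1]<330: print(st[i],ce[i].round(1),wray(c,*ce[i],.084).round(1),wray(c,*ce[i],.072).round(1))
E
```

```text
at [675.5 -50.  165.3] yaw 6.4 t 14.9 w 66.0 F [0.4 0.1 0.1] q [-0.19  0.39  1.44  0.    1.31  1.27]
[402.5 234.  165.  106.5] -> [-2.396e+02 -3.127e+02 -1.000e-01] turn -1.747
[402.5 234.   22.  106.5] -> [-239.8 -312.7  142.9] turn -1.747
[138 183  21  24 374] [148.1 194.4] [665.9  96.   84. ] [661.5 103.3  72. ]
[205 182  31  32 772] [220.4 197.6] [670.7  29.   84. ] [666.6  32.7  72. ]
[ 300  183   41   40 1286] [319.9 202.8] [675.4 -49.4  84. ] [671.6 -49.8  72. ]
[ 26 205  22  40 408] [ 36.7 225.1] [610.8 264.7  84. ] [603.6 281.   72. ]
[256 237  12  71 377] [262.2 268.4] [612.   -7.5  84. ] [604.8  -5.7  72. ]
[ 17 268  27  24 302] [ 30.1 277.9] [528.2 312.5  84. ] [516.6 331.3  72. ]
```

apply_moves(
  targets=[
    [[-12,-16,0,-0.1,-0.55],[-34,-44,0,-0.24,-0.55],[-57,-75,0,-0.38,-0.55],[-80,-105,0,-0.52,-0.55],[-103,-135,0,-0.66,-0.55],[-126,-165,0,-0.8,-0.55],[-149,-195,0,-0.94,-0.55],[-172,-225,0,-1.08,-0.55],[-195,-255,0,-1.22,-0.55],[-216,-282,0,-1.36,-0.55],[-232,-302,0,-1.5,-0.55],[-239.6,-312.7,0,-1.63,-0.55],[-239.6,-312.7,0,-1.747,-0.55],[-239.6,-312.7,20,-1.747,-0.55],[-239.6,-312.7,30,-1.747,-0.55],[-239.6,-312.7,30,-1.747,-0.55]],
  ],
)

```text
time_s: 16.55
position: [0.4, 0.2331, 0.1316]
ee_rot: [-0.002, 0.598, 0.801, -0.003]
ft_force: [0.4, -0.3, 0.1]
gripper_width: 0.0663
finger_force: 0.0
```

```bash
python3 go.py 402.5 234 22 106.5;  python3 - <<'E'
from plant import env
import cv2,numpy as np
c=env.read_camera("wrist");np.savez("w3.npz",**c);cv2.imwrite("pics/w3.png",c["color"][:,:,::-1])
E
```

```text
at [400.  233.1 131.6] yaw 106.5 t 16.6 w 66.3 F [ 0.4 -0.3  0.1] q [ 0.36 -0.07  2.03 -0.    1.19  0.07]
[402.5 234.   22.  106.5] -> [  0.2   3.4 109.6] turn -0.0
```

View pics/w3.png

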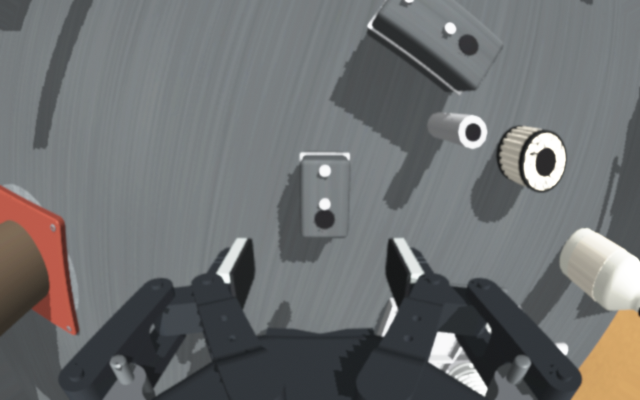

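The small silencer is centred and square between the fingers, its top spanning about (301..349, 157) to (303..347, 237).

Run:
```python
from h import *
c=np.load("w3.npz")
w=np.array([wray(c,*p,.05)[:2] for p in((301,157),(349,156),(347,237),(303,237))]);print(w.round(1),w.mean(0).round(1))
d=w[0]+w[1]-w[2]-w[3];print(np.linalg.norm(d)/2,np.degrees(np.arctan2(d[1],d[0])))
P=cloud  # depth check below: fisheye range along optical axis
v,u=np.mgrid[140:260,270:380];x,y=(u-c["cx"])/c["fx"],(v-c["cy"])/c["fy"];r=np.hypot(x,y);k=np.tan(r)/r
z=c["range_z"][140:260,270:380];W=np.linalg.inv(c["world_to_cam"])
Q=np.stack([x*k*z,y*k*z,z],-1)@W[:3,:3].T+W[:3,3];q=Q[(Q[...,2]>.042)&(Q[...,2]<.06)]
print(rect(q[:,:2]),np.median(q[:,2]))
```

```text
[[377.8 262.2]
 [411.6 273.1]
 [430.2 210.7]
 [396.4 200.7]] [404.  236.7]
64.66881017384182 106.7209348944808
[403.7 235.9  63.4  37.8 -74.5] 0.05191778936476901
```

apply_moves(
  targets=[
    [[1.5,4.8,20,0,-0.55],[1.5,4.8,50,0,-0.55],[1.5,4.8,80,0,-0.55],[1.5,4.8,100,0,-0.55],[1.5,4.8,109,0,-0.55],[1.5,4.8,109,0,-0.55],[1.5,4.8,109,0,-0.55]],
  ],
)

```text
time_s: 17.3
position: [0.4074, 0.2371, 0.0267]
ee_rot: [0.0, 0.598, 0.801, 0.001]
ft_force: [0.5, 0.0, 0.2]
gripper_width: 0.0667
finger_force: 0.0
```

apply_moves(
  targets=[
    [[0,0,0,0,1],[0,0,0,0,1],[0,0,0,0,1],[0,0,0,0,1],[0,0,0,0,1],[0,0,0,0,1],[0,0,0,0,1],[0,0,0,0,1],[0,0,0,0,1]],
  ],
)

```text
time_s: 18.2
position: [0.4076, 0.2373, 0.0271]
ee_rot: [0.001, 0.598, 0.801, 0.001]
ft_force: [-0.8, -0.0, 6.8]
gripper_width: 0.0371
finger_force: 62.0
```

```bash
python3 go.py 567.5 98.8 150 186.4
```

```text
at [407.6 237.3  27.1] yaw 106.5 t 18.2 w 37.1 F [-0.8 -0.   6.8] q [ 0.36  0.12  2.07 -0.    0.95  0.07]
[567.5  98.8 150.  186.4] -> [-178.2  114.2 -122.6] turn -1.394
```

apply_moves(
  targets=[
    [[0,0,-12,0,1],[0,0,-35,0,1],[0,0,-65,0,1],[-10,7,-90,-0.1,1],[-30,19,-105,-0.22,1],[-50,32,-110,-0.35,1],[-70,45,-110,-0.48,1],[-90,58,-110,-0.61,1],[-110,71,-110,-0.74,1],[-130,84,-110,-0.87,1],[-150,96,-110,-1.0,1],[-167,107,-110,-1.13,1],[-178.2,114.2,-110,-1.26,1],[-178.2,114.2,-110,-1.36,1],[-178.2,114.2,-110,-1.394,1],[-178.2,114.2,-110,-1.394,1],[-178.2,114.2,-110,-1.394,1]],
  ],
)

```text
time_s: 19.9
position: [0.5665, 0.0985, 0.1361]
ee_rot: [0.0, -0.055, 0.998, 0.0]
ft_force: [0.1, -0.8, -1.1]
gripper_width: 0.0368
finger_force: 60.9
```

```bash
python3 go.py 567.5 98.8 31.1 186.4;  python3 - <<'E'
from plant import env
import cv2,numpy as np
c=env.read_camera("wrist");np.savez("w4.npz",**c);cv2.imwrite("pics/w4.png",c["color"][:,:,::-1])
E
```

```text
at [566.5  98.5 136.1] yaw -173.7 t 19.9 w 36.8 F [ 0.1 -0.8 -1.1] q [ 0.03  0.19  1.75  0.    1.2  -1.65]
[567.5  98.8  31.1 186.4] -> [ -1.    0.2 105. ] turn -0.002
```

View pics/w4.png

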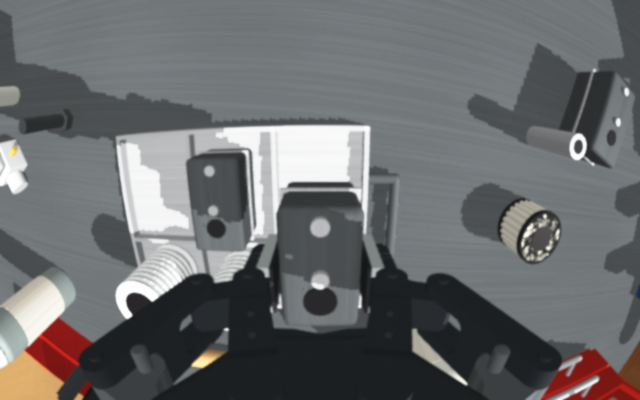

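The silencer is held level. The tray's near corners show at (116,137) and (370,126), and the held top spans rows of about 197 to 325.

Run:
```python
from h import *
c=np.load("w4.npz");t=np.radians(6.4);T=lambda x,y:np.array([612.3+x*np.cos(t)-y*np.sin(t),23.3+x*np.sin(t)+y*np.cos(t)])
for uv,e in(((116,137),T(-92,-122)),((370,126),T(-92,122))): print(wray(c,*uv,.016).round(1),e.round(1))
f=[wray(c,*p,.159)[:2] for p in((281,196),(361,196),(279,324),(363,324))]
print(np.round(f,1),np.mean(f,0).round(1))
# depth points of held top
v,u=np.mgrid[0:400,0:640];x,y=(u-c["cx"])/c["fx"],(v-c["cy"])/c["fy"];r=np.hypot(x,y)+1e-9;k=np.tan(r)/r
z=c["range_z"];W=np.linalg.inv(c["world_to_cam"]);Q=np.stack([x*k*z,y*k*z,z],-1)@W[:3,:3].T+W[:3,3]
m=(abs(Q[...,2]-.159)<.006)&(u>270)&(u<370)&(v<330)&(v>170);print(m.sum(),rect(Q[m][:,:2]),np.median(Q[m][:,2]))
ms=(abs(Q[...,2]-.060)<.006)&(u>180)&(u<256)&(v<260)&(v>140);print("med",rect(Q[ms][:,:2]))
```

```text
[ 537.  -108.6   16. ] [ 534.5 -108.2]
[508.6 135.9  16. ] [507.3 134.3]
[[534.9  79.6]
 [531.3 112.4]
 [602.2  82.4]
 [597.6 124.5]] [566.5  99.7]
10400 [568.7  99.4  64.2  44.6   5.9] 0.16077869646491805
med [579.5  18.3  78.   43.8   6.4]
```

apply_moves(
  targets=[
    [[-1.7,0.3,15,0,1],[-1.7,0.3,40,0,1],[-1.7,0.3,65,0,1],[-1.7,0.3,85,0,1],[-1.7,0.3,94,0,1],[-1.7,0.3,99,0,1],[-1.7,0.3,102,0,1],[-1.7,0.3,102,0,1],[-1.7,0.3,102,0,1]],
  ],
)

```text
time_s: 20.85
position: [0.5691, 0.099, 0.0347]
ee_rot: [0.001, -0.056, 0.998, -0.0]
ft_force: [0.1, 1.1, -1.1]
gripper_width: 0.0367
finger_force: 60.9
```

```bash
python3 go.py 568.2 99 31.1 186.4
```

```text
at [569.1  99.   34.7] yaw -173.6 t 20.9 w 36.7 F [ 0.1  1.1 -1.1] q [ 0.04  0.33  1.79  0.    1.02 -1.65]
[568.2  99.   31.1 186.4] -> [0.9 0.1 3.6] turn -0.001
```

apply_moves(
  targets=[
    [[0.8,0.1,0.9,0,1],[0.8,0.1,1.8,0,1],[0.8,0.1,2.5,0,1],[0.8,0.1,3.1,0,1],[0.8,0.1,3.6,0,1],[0.8,0.1,3.6,0,1]],
  ],
)

```text
time_s: 21.45
position: [0.5676, 0.0989, 0.0311]
ee_rot: [-0.0, -0.056, 0.998, -0.0]
ft_force: [-4.1, -0.1, 6.1]
gripper_width: 0.0369
finger_force: 62.1
```

apply_moves(
  targets=[
    [[0,0,0,0,0],[0,0,0,0,-0.2],[0,0,0,0,-0.2],[0,0,0,0,-0.2],[0,0,-10,0,-0.2],[0,0,-35,0,-0.2],[0,0,-70,0,-0.2],[0,0,-105,0,-0.2],[0,0,-120,0,-0.2],[0,0,-120,0,-0.5],[0,0,-120,0,-0.7]],
  ],
)

```text
time_s: 22.55
position: [0.5669, 0.0989, 0.1492]
ee_rot: [-0.0, -0.056, 0.998, 0.0]
ft_force: [-0.5, -0.7, -0.3]
gripper_width: 0.0726
finger_force: 0.0
```

```bash
cat >> h.py <<'E'
def wcloud(c):
    v,u=np.mgrid[0:400,0:640];x,y=(u-c["cx"])/c["fx"],(v-c["cy"])/c["fy"];r=np.hypot(x,y)+1e-9;k=np.tan(r)/r
    z=c["range_z"];W=np.linalg.inv(c["world_to_cam"]);return np.stack([x*k*z,y*k*z,z],-1)@W[:3,:3].T+W[:3,3]
def top(Q,h,x,y,rad):
    m=(abs(Q[...,2]-h)<.006)&(np.hypot(Q[...,0]-x,Q[...,1]-y)<rad);return m.sum(),rect(Q[m][:,:2])
E
python3 go.py 448 386 150 162.7
python3 - <<'E'
from h import *
from plant import env
Q=wcloud(env.read_camera("wrist"));print(top(Q,.055,.568,.099,.05),top(Q,.061,.577,.018,.06))
E
```

```text
at [566.9  98.9 149.2] yaw -173.6 t 22.6 w 72.6 F [-0.5 -0.7 -0.3] q [ 0.04  0.18  1.74  0.    1.23 -1.65]
[448.  386.  150.  162.7] -> [ 86.3 298.5  -0.7] turn 0.413
(np.int64(3510), array([569.9,  99.8,  64.2,  38.5,   6.2])) (np.int64(4409), array([579.1,  18.2,  77.3,  44.3,   6.5]))
```

The small silencer is placed square and centred. Next, the large one.

apply_moves(
  targets=[
    [[5,17,0,0.04,-0.75],[14,48,0,0.1,-0.75],[24,82,0,0.16,-0.75],[34,117,0,0.22,-0.75],[44,152,0,0.28,-0.75],[54,187,0,0.34,-0.75],[64,221,0,0.39,-0.75],[73,252,0,0.413,-0.75],[80,278,0,0.413,-0.75],[85,293,0,0.413,-0.75],[86.3,298.5,0,0.413,-0.75],[86.3,298.5,0,0.413,-0.75],[86.3,298.5,0,0.413,-0.75],[86.3,298.5,0,0.413,-0.75]],
  ],
)

```text
time_s: 24.0
position: [0.4492, 0.385, 0.15]
ee_rot: [0.0, 0.151, 0.989, -0.0]
ft_force: [-0.2, -0.2, 0.5]
gripper_width: 0.0747
finger_force: 0.0
```

```bash
python3 go.py 448 386 24 162.7
python3 - <<'E'
from h import *
from plant import env
c=env.read_camera("wrist");Q=wcloud(c);print(top(Q,.064,.448,.386,.07),top(Q,.070,.487,.319,.025));cv2.imwrite("pics/w5.png",c["color"][:,:,::-1])
E
```

```text
at [449.2 385.  150. ] yaw 162.6 t 24.0 w 74.7 F [-0.2 -0.2  0.5] q [ 0.58  0.21  1.69 -0.    1.24 -0.69]
[448.  386.   24.  162.7] -> [  1.4   0.7 126. ] turn -0.001
(np.int64(7072), array([449.7, 371.7, 101.7,  79.7, -16.4])) (np.int64(638), array([487.9, 320.4,  23.1,  23. , -73.4]))
```

View pics/w5.png

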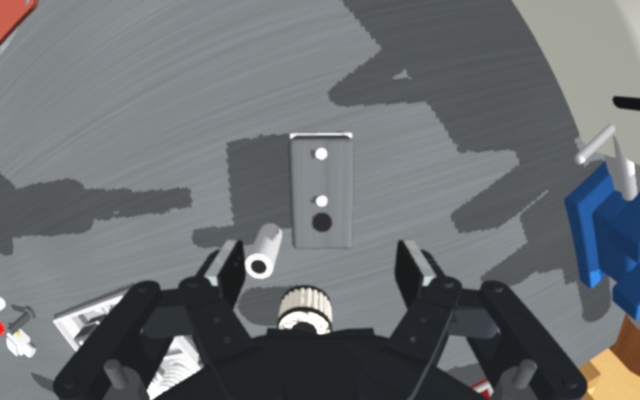

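The large silencer is square between the fingers, its top at (290..353,136) to (293..351,248). The socket at (258,266) is clear of the left finger's path because it sits beyond the silencer's end.

Run:
```python
from h import *
from plant import env
c=env.read_camera("wrist");Q=wcloud(c)
w=np.array([wray(c,*p,.062)[:2] for p in((290.5,136),(352.5,136),(351,248),(293,248))]);print(w.round(1),w.mean(0).round(1))
m=(abs(Q[...,2]-.064)<.006)&(np.hypot(Q[...,0]-.488,Q[...,1]-.320)>.02)&(np.hypot(Q[...,0]-.448,Q[...,1]-.386)<.07)
print(rect(Q[m][:,:2]))
```

```text
[[397.2 379.4]
 [411.1 423.9]
 [499.8 397.6]
 [485.3 351.4]] [448.4 388.1]
[448.8 387.1  91.1  50.6 -16.4]
```

apply_moves(
  targets=[
    [[1.2,2,20,-0.012,-0.75],[1.2,2,50,-0.012,-0.75],[1.2,2,80,-0.012,-0.75],[1.2,2,108,-0.012,-0.75],[1.2,2,122,-0.012,-0.75],[1.2,2,126,-0.012,-0.75],[1.2,2,126,-0.012,-0.75],[1.2,2,126,-0.012,-0.75]],
  ],
)

```text
time_s: 24.9
position: [0.4492, 0.3889, 0.0257]
ee_rot: [0.001, 0.144, 0.99, 0.001]
ft_force: [0.6, -0.5, 0.7]
gripper_width: 0.0744
finger_force: 0.0
```

apply_moves(
  targets=[
    [[0,0,0,0,1],[0,0,0,0,1],[0,0,0,0,1],[0,0,0,0,1],[0,0,0,0,1],[0,0,0,0,1],[0,0,0,0,1],[0,0,0,0,1],[0,0,0,0,1]],
  ],
)

```text
time_s: 25.8
position: [0.449, 0.3887, 0.0257]
ee_rot: [0.001, 0.144, 0.99, 0.001]
ft_force: [-1.3, -0.9, 5.8]
gripper_width: 0.0494
finger_force: 64.2
```

```bash
python3 go.py 585.8 -60 150 186.4
```

```text
at [449.  388.7  25.7] yaw 163.4 t 25.8 w 49.4 F [-1.3 -0.9  5.8] q [ 0.58  0.38  1.75 -0.    1.01 -0.7 ]
[585.8 -60.  150.  186.4] -> [-259.5 -390.8 -124.4] turn -0.401
```

apply_moves(
  targets=[
    [[0,0,-12,0,1],[0,0,-35,0,1],[0,0,-65,0,1],[0,0,-95,0,1],[-10,-15,-112,0,1],[-27,-41,-118,-0.03,1],[-47,-71,-118,-0.06,1],[-68,-103,-118,-0.1,1],[-89,-134,-118,-0.14,1],[-110,-166,-118,-0.18,1],[-131,-197,-118,-0.22,1],[-152,-229,-118,-0.26,1],[-173,-260,-118,-0.3,1],[-194,-292,-118,-0.34,1],[-215,-324,-118,-0.38,1],[-234,-353,-118,-0.401,1],[-249,-375,-118,-0.401,1],[-257,-387,-118,-0.401,1],[-259.5,-390.8,-118,-0.401,1],[-259.5,-390.8,-118,-0.401,1]],
  ],
)

```text
time_s: 27.8
position: [0.5847, -0.06, 0.1419]
ee_rot: [-0.0, -0.055, 0.998, 0.0]
ft_force: [0.6, 0.7, -4.0]
gripper_width: 0.0489
finger_force: 63.2
```

apply_moves(
  targets=[
    [[0,0,0,0,1],[0,0,0,0,1],[0,0,0,0,1]],
  ],
)

```text
time_s: 28.1
position: [0.5848, -0.0593, 0.1421]
ee_rot: [-0.0, -0.056, 0.998, 0.0]
ft_force: [-0.7, 0.1, -2.7]
gripper_width: 0.049
finger_force: 63.2
```

```bash
python3 go.py 585.8 -60 29.7 186.4
python3 - <<'E'
from h import *
from plant import env
c=env.read_camera("wrist");Q=wcloud(c);z=env.sense()["position"][2]-.0257+.062
print(z,top(Q,z,.586,-.06,.08),top(Q,.061,.577,.018,.06));cv2.imwrite("pics/w6.png",c["color"][:,:,::-1])
E
```

```text
at [584.8 -59.3 142.1] yaw -173.5 t 28.1 w 49.0 F [-0.7  0.1 -2.7] q [-0.24  0.21  1.71  0.    1.22 -1.92]
[585.8 -60.   29.7 186.4] -> [ -0.9  -0.8 112.4] turn 0.001
0.17845278194845998 (np.int64(20065), array([575.8, -59.4,  76.7,  72.5, -83.8])) (np.int64(4732), array([579.5,  16.8,  77.5,  43.9,   6.2]))
```

View pics/w6.png

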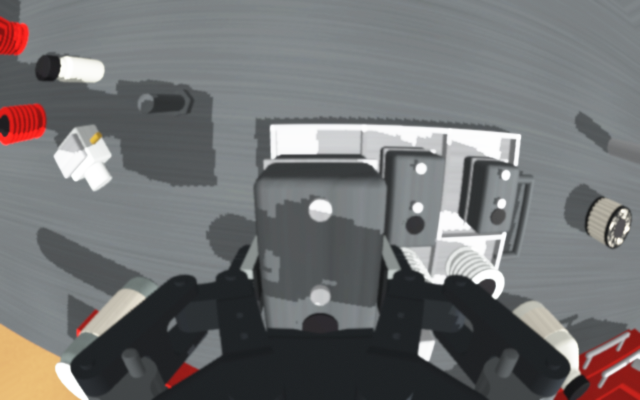

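The large silencer is held level above the free long section; the medium and small ones sit square at (413,195) and (492,195). I lower it.

apply_moves(
  targets=[
    [[-0.8,-0.8,15,0,1],[-0.8,-0.8,40,0,1],[-0.8,-0.8,65,0,1],[-0.8,-0.8,82,0,1],[-0.8,-0.8,88,0,1],[-0.8,-0.8,88,0,1],[-0.8,-0.8,88,0,1]],
  ],
)

```text
time_s: 28.85
position: [0.5865, -0.0612, 0.0546]
ee_rot: [0.0, -0.056, 0.998, -0.0]
ft_force: [0.2, -0.0, -3.4]
gripper_width: 0.0491
finger_force: 63.2
```

```bash
python3 go.py 585.8 -60 29.7 186.4
```

```text
at [586.5 -61.2  54.6] yaw -173.6 t 28.9 w 49.1 F [ 0.2 -0.  -3.4] q [-0.24  0.32  1.75  0.    1.06 -1.92]
[585.8 -60.   29.7 186.4] -> [ 0.6  1.3 24.9] turn -0.0
```

apply_moves(
  targets=[
    [[0.3,1,8,0,1],[0.3,1,15,0,1],[0.3,1,20,0,1],[0.3,1,22,0,1],[0.3,1,23,0,1],[0.3,1,23.5,0,1],[0.3,1,23.8,0,1],[0.3,1,23.8,0,1]],
  ],
)

```text
time_s: 29.65
position: [0.5857, -0.0602, 0.0305]
ee_rot: [0.0, -0.056, 0.998, -0.0]
ft_force: [0.5, -0.3, -3.0]
gripper_width: 0.0494
finger_force: 63.2
```

apply_moves(
  targets=[
    [[0,0,0.4,0,1],[0,0,0.8,0,1],[0,0,1.1,0,1],[0,0,1.3,0,1],[0,0,1.3,0,1]],
  ],
)

```text
time_s: 30.15
position: [0.5856, -0.0602, 0.0297]
ee_rot: [0.0, -0.056, 0.998, -0.0]
ft_force: [-3.8, 1.1, 5.1]
gripper_width: 0.0489
finger_force: 64.1
```

apply_moves(
  targets=[
    [[0,0,0,0,-0.2],[0,0,0,0,-0.4],[0,0,0,0,-0.4],[0,0,0,0,-0.4],[0,0,-10,0,-0.4],[0,0,-35,0,-0.4],[0,0,-70,0,-0.4],[0,0,-105,0,-0.4],[30,0,-140,0,-0.4],[70,0,-150,0,-0.4],[110,0,-150,0,-0.4],[150,0,-150,0,-0.4],[170,0,-150,0,-0.4],[170,0,-150,0,-0.4]],
  ],
)

```text
time_s: 31.55
position: [0.415, -0.0791, 0.1796]
ee_rot: [0.0, -0.055, 0.998, -0.0]
ft_force: [0.8, -0.0, 0.2]
gripper_width: 0.0597
finger_force: 0.0
```

```bash
python3 go.py
python3 - <<'E'
from h import *
from plant import env
c=env.read_camera("top");P=cloud(c);cv2.imwrite("pics/t9.png",cv2.resize(c["color"][130:260,220:420],None,fx=4,fy=4)[:,:,::-1])
for n,h,x,y,r in(("sS",.054,.568,.099,.05),("sM",.06,.577,.018,.06),("sL",.066,.586,-.06,.065),("cS",.06,.657,.109,.035),("cM",.072,.666,.03,.035),("cL",.084,.675,-.05,.035)): print(n,top(P,h,x,y,r))
E
```

```text
at [415.  -79.1 179.6] yaw -173.7 t 31.6 w 59.7 F [ 0.8 -0.   0.2] q [-0.38 -0.24  2.08 -0.    1.3  -2.06]
sS (np.int64(174), array([567.4,  98.7,  62.4,  37.9,   7.4]))
sM (np.int64(261), array([ 5.771e+02,  1.000e-01,  7.850e+01,  7.510e+01, -8.970e+01]))
sL (np.int64(361), array([590.5, -39.8, 108.6,  89.1,   6.2]))
cS (np.int64(113), array([654.4, 109.5,  40.3,  40. , -89.7]))
cM (np.int64(149), array([6.643e+02, 3.040e+01, 4.650e+01, 4.610e+01, 2.000e-01]))
cL (np.int64(194), array([ 6.738e+02, -5.080e+01,  5.350e+01,  5.260e+01,  6.000e-01]))
```

View pics/t9.png

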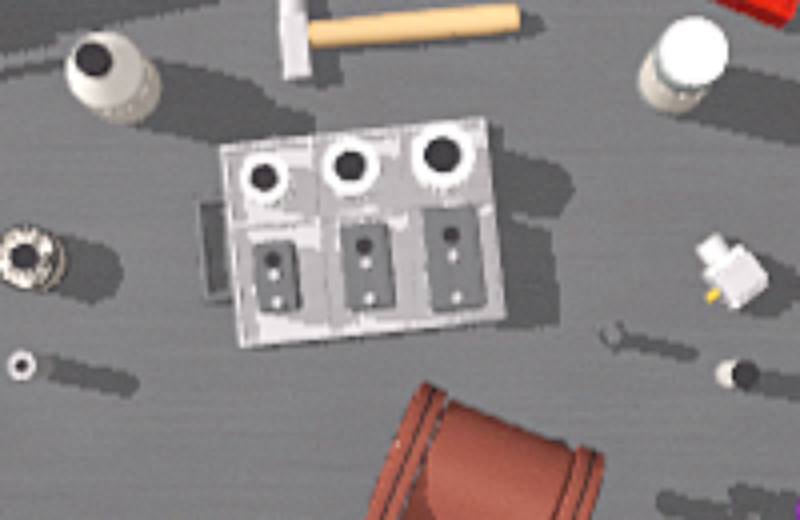

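The picture shows all six parts upright and square in their sections, in order of size from the handle end: cylinders at (263,177), (350,165) and (443,153), silencers at (275,275), (368,265) and (455,258). The gripper is clear of everything, so I hand the job in.

```bash
python3 -c "
from plant import env
print(env.finish_job())"
```

```text
the job is handed in; nothing more can be done
None
```

The job is handed in: the small and large silencers and cylinders are in their sections, in order of size from the handle end. In the last picture all six parts were upright, square and centred to within a few millimetres, after about 32 s of robot time.

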